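Clamp the rack stop on the analyser's loading dock

TASK

On the loading dock, slide the stop along by its clamp knob until it has pushed the blue tube rack fully home against the end fence and its sprung buffer is pressed about half-way in. Then tighten the clamp knob clockwise, regrasping as needed, until it is firm but not over-tightened, and let go; leave everything else on the counter where it stands.

Things in the scene. Friction and masses are not known exactly. Their poses are not given: they have to be found in the camera images.
- dock: Fixed aluminium loading dock, a flat base 130 mm wide (its x), 400 mm long (its y, from -190 to +210 mm) and 16 mm high; origin on the table, z up. At its +y end stands a white end fence, 110 mm wide, top 78 mm above the table, whose inner face is at y = +193 mm. The stop slides along the dock's y axis.
- fence_face (a point): Centre of the fence's inner face, 50 mm above the table; axes as the dock's, so the rack comes from its -y side.
- rack_mid (a point): Centre of the blue tube rack that stands loose on the dock between stop and fence: 76 mm (x) by 110 mm (y) by 60 mm high, with capped tubes up to 86 mm above its foot, 0.32 kg; its +y end goes against the fence (this point is then 55 mm from the fence's face). This point is half-way up the rack body (30 mm above its foot).
- carriage: The sliding stop: a grey block 84 mm wide (x), 94 mm long (from -30 to +64 mm along y), top 60 mm above the table. Origin under the knob's axis, at table height; axes as the dock's. It slides along the dock's y, from y = -140 to +40 mm in the dock's frame, with a steady drag of 9 N, so it stays put against its pressed buffer.
- buffer_face (a point): Centre of the front face of the sprung buffer plate (64 mm wide, 36 mm high) on the stop's +y end, 43 mm above the table. Out, it is 88 mm ahead (+y) of the stop's origin; it springs back at 900 N/m over 14 mm of travel, so half-way in is 7 mm (81 mm ahead, about 6 N).
- knob_grip (a point): Centre of the black T-bar knob on the stop, 106 mm above the table: bar 64 mm long (this point's x), 15 mm thick (its y, gripped), 26 mm high, vertical axis through this point, 31 mm free under it; its hub is springy (3 N m/rad). Turn clockwise (seen from above) to tighten. It starts loose, bites after 1 to 2.3 rad and is best about 0.8 rad later, so it takes more than one grasp.
- shoe: The brass clamp shoe hidden inside the stop, screwed down on to the dock by the knob; nothing to handle. Once it bites, the torque on the knob climbs by about 0.3 N m per rad above the level felt while loose (friction, 0.05 to 0.25 N m): firm from +0.12 N m (shoe force 40 N), best near +0.21 (70 N), over-tightened from +0.42 (140 N). It stays as tight as it is left.
There are look-alikes about, which are no part of the job. What is shaped like the part that bears rack_mid but turquoise is not meant.

How it is judged:
By the outcome, as a careful person would: the job done as asked, in the order asked, and still so for the second after the job is handed in, with the robot touching nothing.
It also fails if it takes over 72 s, if anything falls off the work surface, if the arm or the gripper's body presses on something with over 40 N, if the wrist force passes 120 N, or if a joint passes its speed limit or range.

ROBOT

A 6-joint arm with a two-finger parallel gripper is mounted at the origin on the work surface. World frame = base frame: x ahead of the robot, y to its left, z up, the work surface at z = 0. Lengths are in m, angles in rad, forces in N, time in s.
With the tool pointing down it reaches from about 0.35 to 0.725 m from the base axis. Payload 4.3 kg.
Tool frame: the origin (TCP) lies at the very end of the fingers, on their centre line; the grasp point (between the pads) lies 19 mm behind it; z points along the fingers, y is the line along which they close (so a half turn about z gives the same grasp; the last joint's range is limited). The gripper opens to 85 mm and grips with 20 to 120 N. Pads are 22 mm wide; open, the fingers measure 114 mm over their backs; the gripper's body (76 mm by 85 mm) begins 54 mm behind the grasp point. The pads swing forward as they close: fully open they stand 13 mm farther back than shut.
Start: joints at [-1.304, 0.377, 0.081, 1.274, 0, 1.46], TCP at [0.212, -0.535, 0.208] pointing down, gripper open.
Joint ranges: [-2.72, 2.72], [-0.84, 1.66], [-1.02, 1.22], [-1.77, 2.12], [-1.37, 1.28], [-3.14, 3.14]. Speed limits (rad/s): [2.57, 2.57, 3.14, 3.14, 3.14, 3.14].

INTERFACE

Orientations are given as a unit quaternion [x, y, z, w].
In Python, from plant import get_state, cams, bot gives the robot as it stands.
- The arm moves only by the tool step_arm, never from a script. Its argument "increments" is text: rows parted by semicolons, each of 6 numbers parted by spaces: the shift along the tool's x, y, z in m, then the turn, a rotation vector about the tool's x, y, z in rad. A call has 1 to 20 rows; each row is the pose to reach, as a shift and turn from the pose commanded when the call began, along the tool's axes at that moment; what a row does not reach only later rows make up. A row lasts 1/10 s, in which the tool goes at most 50 mm and 8.59 degrees, less where a joint would pass 70% of its speed; a pose out of reach is approached as far as the arm can. A call with a gripper value outside its range is refused whole. "fingers" is the finger opening in m, from 0 to 0.0854, set as the call begins (left out, the last holds). The fingers move at their own pace and stop on an object; "squeeze" is the grip in N (left out, the last holds). Time passes only in rows, so rows that repeat a pose let the fingers close. It gives the time, the measured TCP pose, the force, the opening and the grip force at its end, in the units of the state.
- get_state(): the state, without advancing time (a new reading comes with each control period).
- cams.snapshot(name): name is "scene" or "top" or "wrist"; returns (picture, depth): 480x640x3 uint8, red, green, blue; 480x640 float32, m along the optical axis (not along the pixel's ray), 0 where there is no reading.
- cams.get_calibration(name): a dict with "vertical_fov" (degrees; the focal length in pixels is half the picture's height over the tangent of half this angle, whatever the lens; pixels are square), "cx", "cy" (the principal point, pixels), "k1" (the pictures are not rectified: a ray, as slopes to the right and down, at radius r is drawn at 1 + k1 r^2 times it, then the intrinsics apply), "rvec" (rotation vector, rad) and "tvec" (3), from world to camera coordinates, as OpenCV has them. Camera axes: x right, y down, z forward; pixel columns grow to the right and rows downward; lengths in m; the calibration is good to about 2 mm. A picture is of the moment at which its call begins: read the wrist's pose just before it. get_calibration takes no time and is no camera call; for the wrist camera it gives the pose at the moment of the call.
- bot.sign_off(): hands the job in; it is judged then, once.
The state is a dict: "clock": time; "qpos": joint angles; "joint_velocities": joint speeds; "effort": joint torques, N m; "tcp_pos": TCP position; "eef_rot": TCP orientation; "ft_force": force on the tool from outside, world axes, zero at the start; "moment": the same for the moment, N m; "finger_gap": finger opening in m; "grip_force": force on a finger pad.
Only numpy, scipy, OpenCV 4.12 (cv2) and the standard library are available. Lean on these libraries where they do the work, as an engineer would, in place of code of your own. Each camera call takes 0.05 s, during which the arm holds its last target. There are 200 camera calls.

## Working session

There is one attempt and no reset: what is moved stays moved. The work goes in short steps, Python scripts to look and compute and a tool call to move; the robot and the scene stay as the last step left them, time stands still between calls to the robot, and variables do not carry over. Pictures are saved under pics/ and viewed, at most 10 in all, crops included, and the job is handed in when it is done.

Besides the shell and the picture viewer there is one more tool, called after "Emit:" as name(argument=value, ...) on one line, values as JSON. step_arm: Moves the arm, as the interface text tells. Its arguments: {"type":"object","properties":{"increments":{"type":"string"},"fingers":{"type":"number"},"squeeze":{"type":"number"}},"required":["increments"]}

```bash
mkdir -p pics
cat > h.py <<'E'
import numpy as np, cv2
from plant import get_state, cams, bot
def snap(n):
    c=cams.get_calibration(n); p,d=cams.snapshot(n); return c,p,d
def pts(c,d):
    f=240/np.tan(np.radians(c["vertical_fov"])/2)
    K=np.array([[f,0,c["cx"]],[0,f,c["cy"]],[0,0,1.]])
    v,u=np.mgrid[0:480,0:640]
    n=cv2.undistortPoints(np.stack([u,v],-1).reshape(-1,1,2).astype(float),K,np.array([c["k1"],0,0,0,0.])).reshape(480,640,2)
    X=np.dstack([n,np.ones((480,640))])*d[...,None]
    R=cv2.Rodrigues(np.array(c["rvec"],float))[0]
    W=(X-np.array(c["tvec"],float).ravel())@R
    W[d==0]=np.nan
    return W
E
python3 - <<'E'
from h import *
for n in ("top","scene"):
    c,p,d=snap(n); np.savez(n+".npz",p=p,W=pts(c,d)); cv2.imwrite(f"pics/{n}0.png",p[...,::-1]); print(n,c)
print(get_state())
E
```

```text
top {'vertical_fov': 43.746835725083386, 'cx': 326.55739702842675, 'cy': 242.11770138064267, 'k1': -0.06562648304870305, 'rvec': array([ 2.18880407, -2.1910935 ,  0.12510025]), 'tvec': array([0.05397493, 0.4911591 , 1.1027376 ])}
scene {'vertical_fov': 51.975789277566946, 'cx': 318.9058759431971, 'cy': 241.7259622756124, 'k1': -0.09912545055539004, 'rvec': array([ 2.11216991,  0.98629302, -0.46506187]), 'tvec': array([-0.35989531, -0.12357632,  1.15600207])}
{'clock': 0.1, 'qpos': array([-1.30431637e+00,  3.78015254e-01,  7.97819054e-02,  1.27444963e+00,
        4.44367253e-05,  1.46051678e+00]), 'joint_velocities': array([ 2.54335408e-03, -1.25150121e-03,  2.26702154e-03,  1.39943039e-04,
       -7.99890421e-05, -1.10763700e-03]), 'effort': array([ 1.26966625e-03, -4.64694178e+01,  2.70583051e+01,  1.20387704e-02,
       -1.07789617e-04, -1.42074504e-05]), 'tcp_pos': array([ 0.21140783, -0.53403417,  0.20714865]), 'eef_rot': array([ 9.82308511e-01,  1.87267452e-01, -5.14484423e-05, -9.42183854e-04]), 'ft_force': array([ 0.59604177, -0.05609535, -0.17699912]), 'moment': array([0.0490865 , 0.02844066, 0.03399291]), 'grip_force': 0.0, 'finger_gap': 0.08573247235688972}
```

View pics/top0.png

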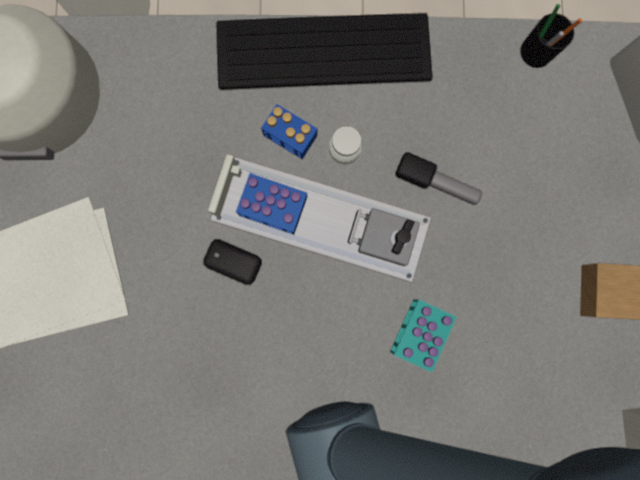

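View pics/scene0.png

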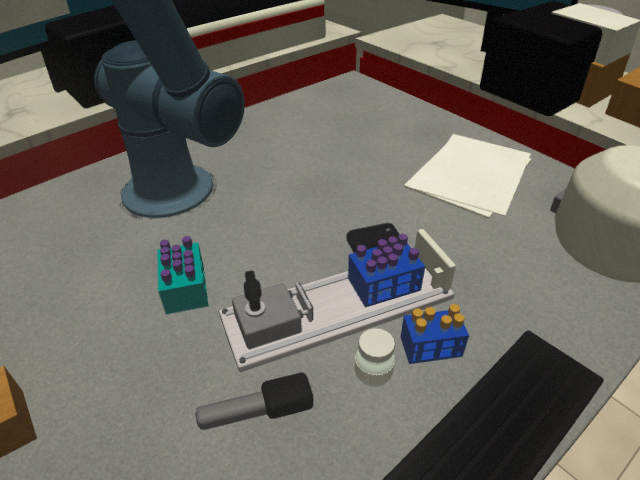

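The top view shows the dock from the fence at (222,187) to its other end at (420,248), the stop's knob at (402,238) with its bar nearly crosswise, the blue rack with purple caps at (271,203), and the decoys clear of the dock. The scene view agrees with this.

Run:
```python
from h import *
z=np.load("top.npz"); W=z["W"]; p=z["p"].astype(int)
H=W[...,2]
def reg(a,lo,hi,m=None):
    v0,v1,u0,u1=a; S=np.zeros(H.shape,bool); S[v0:v1,u0:u1]=1
    S&=(H>lo)&(H<hi)
    if m is not None:S&=m
    P=W[S]; r=cv2.minAreaRect(P[:,:2].astype(np.float32)); print(a,len(P),P.mean(0).round(4),np.median(P[:,2]).round(4),'rect',np.round(r[0],4),np.round(r[1],4),round(r[2],1)); return P
dark=p.sum(-1)<130
blue=(p[...,2]>p[...,0]+60)&(p[...,1]<p[...,2]-40)
print("fence");reg((150,225,200,250),.07,.085)
print("knob");reg((210,265,380,425),.1,.13)
print("carr");reg((200,275,345,425),.05,.066)
print("rackbody");reg((165,240,230,315),.06,.08,blue)
print("caps");reg((165,240,230,315),.085,.12)
print("buffer");reg((200,250,345,372),.03,.066)
print("base");reg((150,285,205,435),.012,.022)
for u,v in((229,157),(212,218),(428,218),(413,278)): print(W[v,u].round(3))
```

```text
fence
(150, 225, 200, 250) 763 [0.5822 0.2311 0.077 ] 0.0771 rect [0.5901 0.225 ] [0.0742 0.1097] 84.0
knob
(210, 265, 380, 425) 407 [ 0.4924 -0.0749  0.1181] 0.1189 rect [ 0.4932 -0.0759] [0.0249 0.0636] 52.3
carr
(200, 275, 345, 425) 2117 [ 0.4992 -0.0487  0.0599] 0.0601 rect [ 0.5017 -0.0488] [0.1184 0.0849] 72.7
rackbody
(165, 240, 230, 315) 1556 [0.5547 0.1528 0.0758] 0.0759 rect [0.5581 0.1544] [0.1093 0.0759] 71.0
caps
(165, 240, 230, 315) 885 [0.5576 0.1544 0.1009] 0.1015 rect [0.5584 0.1549] [0.0963 0.0566] 71.1
buffer
(200, 250, 345, 372) 573 [ 0.508  -0.0101  0.057 ] 0.0591 rect [ 0.5123 -0.0055] [0.043  0.0744] 89.5
base
(150, 285, 205, 435) 8174 [0.5324 0.063  0.0168] 0.0167 rect [0.5423 0.064 ] [0.2543 0.4366] 1.0
[0.64  0.231 0.078]
[0.537 0.27  0.015]
[ 0.538 -0.14   0.017]
[ 0.424 -0.11   0.015]
```

Emit:
step_arm(increments="0.215 -0.161 -0.01 0 0 -1.3;0.430 -0.323 -0.01 0 0 -2.6;0.430 -0.323 -0.01 0 0 -2.6;0.430 -0.323 -0.01 0 0 -2.6;0.430 -0.323 -0.01 0 0 -2.6;0.430 -0.323 -0.01 0 0 -2.6;0.430 -0.323 -0.01 0 0 -2.6;0.430 -0.323 -0.01 0 0 -2.6;0.430 -0.323 -0.01 0 0 -2.6;0.430 -0.323 -0.01 0 0 -2.6;0.430 -0.323 -0.01 0 0 -2.6;0.430 -0.323 -0.01 0 0 -2.6;0.430 -0.323 -0.01 0 0 -2.6;0.430 -0.323 -0.01 0 0 -2.6;0.430 -0.323 -0.01 0 0 -2.6;0.430 -0.323 -0.01 0 0 -2.6;0.430 -0.323 -0.01 0 0 -2.6;0.430 -0.323 -0.01 0 0 -2.6;0.430 -0.323 -0.01 0 0 -2.6;0.430 -0.323 -0.01 0 0 -2.6")

```text
clock: 2.1
tcp_pos: [0.4923, -0.0761, 0.2177]
eef_rot: [0.083, 0.997, 0.0, -0.0]
ft_force: [0.2, -0.2, 0.8]
finger_gap: 0.0851
grip_force: 0.0
```

Run:
```python
from h import *
z=np.load("top.npz"); W=z["W"]; H=W[...,2]
th=np.radians(72.7)
M=((H>.013)&(H<.020)).astype(np.uint8); M[:,:200]=0
n,l,s,c=cv2.connectedComponentsWithStats(M)
k=l[230,330]; P=W[l==k][:,:2]
for f in range(2):
    ys=np.array([np.cos(th),np.sin(th)]); xs=np.array([ys[1],-ys[0]])
    a=P@ys; b=P@xs
    E=[]
    for lo in np.arange(a.min()+.05,a.max()-.05,.004):
        m=(a>=lo)&(a<lo+.004)
        E.append((lo+.002,b[m].min(),b[m].max()))
    E=np.array(E); s1=np.polyfit(E[:,0],E[:,1],1)[0]; s2=np.polyfit(E[:,0],E[:,2],1)[0]
    print(np.degrees(th),s1,s2,"width",np.median(E[:,2]-E[:,1]))
    th-=np.arctan((s1+s2)/2)
ys=np.array([np.cos(th),np.sin(th)]); xs=np.array([ys[1],-ys[0]])
a=P@ys;b=P@xs; print("base a",np.percentile(a,[.2,99.8]),"b",np.percentile(b,[1,99]))
F=W[150:225,200:250].reshape(-1,3); F=F[(F[:,2]>.06)&(F[:,2]<.082)][:,:2]
print("hist fence a",np.histogram(F@ys,bins=np.arange(.34,.42,.002)))
print("carr a,b",np.array([.5017,-.0488])@ys,np.array([.5017,-.0488])@xs,"knob",np.array([.4932,-.0759])@ys,np.array([.4932,-.0759])@xs,"rack",np.array([.5581,.1544])@ys,np.array([.5581,.1544])@xs)
s=get_state();print(s['tcp_pos'],s['qpos'],s['eef_rot'])
```

```text
Traceback (most recent call last):
ValueError: arange: cannot compute length
```

Emit:
step_arm(increments="0 0 0 0 0 -2.65;0 0 0 0 0 -2.65;0 0 0 0 0 -2.65;0 0 0 0 0 -2.65;0 0 0 0 0 -2.65;0 0 0 0 0 -2.65;0 0 0 0 0 -2.65;0 0 0 0 0 -2.65;0 0 0 0 0 -2.65;0 0 0 0 0 -2.65;0 0 0 0 0 -2.65;0 0 0 0 0 -2.65;0 0 0 0 0 -2.65;0 0 0 0 0 -2.65;0 0 0 0 0 -2.65;0 0 0 0 0 -2.65;0 0 0 0 0 -2.65;0 0 0 0 0 -2.65;0 0 0 0 0 -2.65;0 0 0 0 0 -2.65")

```text
clock: 4.1
tcp_pos: [0.4925, -0.0761, 0.2179]
eef_rot: [0.946, -0.324, -0.0, 0.0]
ft_force: [0.7, -0.3, 0.0]
finger_gap: 0.0851
grip_force: 0.0
```

Run:
```python
from h import *
z=np.load("top.npz"); W=z["W"]; H=W[...,2]
th=np.radians(72.7)
ok=(H>.0135)&(H<.0195); ok[:150]=0; ok[285:]=0; ok[:,:205]=0; ok[:,435:]=0
P=W[ok][:,:2]
q=P-np.array([.541,.066])
for f in range(3):
    ys=np.array([np.cos(th),np.sin(th)]); xs=np.array([ys[1],-ys[0]])
    a=q@ys; b=q@xs; m=(abs(b)<.075)
    E=[]
    for lo in np.arange(-.17,.17,.005):
        k=m&(a>=lo)&(a<lo+.005)
        if k.sum()>5: E.append((lo,*np.percentile(b[k],[2,98])))
    E=np.array(E); s1=np.polyfit(E[:,0],E[:,1],1)[0]; s2=np.polyfit(E[:,0],E[:,2],1)[0]
    print(np.degrees(th),s1,s2,np.median(E[:,1:],0))
    th-=np.arctan((s1+s2)/2)
ys=np.array([np.cos(th),np.sin(th)]); xs=np.array([ys[1],-ys[0]])
print(np.percentile((P@ys)[abs(q@xs)<.06],[.2,99.8]))
F=W[150:225,200:250].reshape(-1,3); F=F[(F[:,2]>.073)&(F[:,2]<.082)][:,:2]
h=np.histogram(F@ys,bins=np.arange(.34,.44,.002)); print(dict(zip(h[1].round(3),h[0])))
for nm,v in dict(carr=[.5017,-.0488],knob=[.4932,-.0759],rack=[.5581,.1544]).items(): print(nm,np.array(v)@ys,np.array(v)@xs)
s=get_state();print(s['tcp_pos'],s['qpos'],s['eef_rot'])
c,p,d=snap("wrist"); np.savez("w1.npz",p=p,W=pts(c,d)); cv2.imwrite("pics/w1.png",p[...,::-1])
```

```text
72.7 -0.0009039401581963304 -0.0017946190162888176 [-0.06687905  0.05891589]
72.7773079788177 0.000574694038022051 -0.0008153422017692372 [-0.06698678  0.05894929]
72.78420204084956 0.0006639011503916369 -0.0007032162305483482 [-0.066984    0.05893951]
[0.02068426 0.40486291]
{np.float64(0.34): np.int64(0), np.float64(0.342): np.int64(4), np.float64(0.344): np.int64(6), np.float64(0.346): np.int64(10), np.float64(0.348): np.int64(9), np.float64(0.35): np.int64(11), np.float64(0.352): np.int64(9), np.float64(0.354): np.int64(16), np.float64(0.356): np.int64(20), np.float64(0.358): np.int64(22), np.float64(0.36): np.int64(23), np.float64(0.362): np.int64(24), np.float64(0.364): np.int64(36), np.float64(0.366): np.int64(40), np.float64(0.368): np.int64(15), np.float64(0.37): np.int64(0), np.float64(0.372): np.int64(0), np.float64(0.374): np.int64(0), np.float64(0.376): np.int64(0), np.float64(0.378): np.int64(0), np.float64(0.38): np.int64(0), np.float64(0.382): np.int64(0), np.float64(0.384): np.int64(0), np.float64(0.386): np.int64(0), np.float64(0.388): np.int64(0), np.float64(0.39):
[... 386 characters left out ...]
: np.int64(65), np.float64(0.416): np.int64(38), np.float64(0.418): np.int64(1), np.float64(0.42): np.int64(0), np.float64(0.422): np.int64(0), np.float64(0.424): np.int64(0), np.float64(0.426): np.int64(0), np.float64(0.428): np.int64(0), np.float64(0.43): np.int64(0), np.float64(0.432): np.int64(0), np.float64(0.434): np.int64(0), np.float64(0.436): np.int64(0)}
carr 0.10186556088441895 0.4936676387061469
knob 0.07346397258783283 0.4935687335433781
rack 0.3126544609465418 0.4874034858823102
[ 0.49250323 -0.07612187  0.21790942] [-2.80650510e-01  2.18597000e-01 -1.12010752e-01  1.24032243e+00
 -8.89690277e-05 -2.76322599e+00] [ 9.46201466e-01 -3.23578088e-01 -6.46770303e-05  4.77001735e-05]
```

View pics/w1.png

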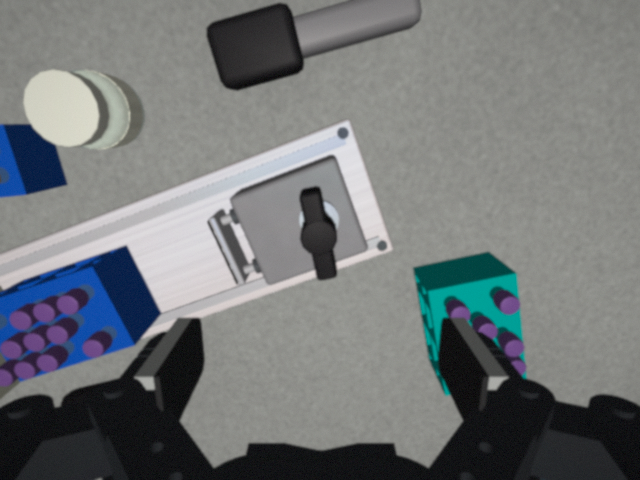

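The wrist view shows the knob bar running from (312,188) to (325,278), centred near (318,234). The rack is at the left with about 97 mm of free track ahead of the buffer. I'll compute the knob's centre and angle, and check what stands near the fence's foot.

Run:
```python
from h import *
z=np.load("w1.npz"); W=z["W"]; H=W[...,2]
S=np.zeros(H.shape,bool); S[170:295,285:350]=1; S&=(H>.112)&(H<.135)
P=W[S]; r=cv2.minAreaRect(P[:,:2].astype(np.float32)); print("knob",len(P),P.mean(0),np.percentile(P[:,2],[5,50,95]),r)
C=np.cov(P[:,:2].T); w,v=np.linalg.eigh(C); a=v[:,1]; print("long axis",np.degrees(np.arctan2(a[1],a[0])))
th=np.radians(72.78);ys=np.array([np.cos(th),np.sin(th)]); xs=np.array([ys[1],-ys[0]])
S=np.zeros(H.shape,bool); S[150:295,205:375]=1; S&=(H>.055)&(H<.064); P=W[S]; r=cv2.minAreaRect(P[:,:2].astype(np.float32)); print("carr",r,np.array(r[0])@ys,np.array(r[0])@xs)
T=np.load("top.npz")["W"]
for v in range(162,186,3): print([(round(float(T[v,u,:2]@ys),3),round(float(T[v,u,:2]@xs),3),round(float(T[v,u,2]),3)) for u in (232,237,242)])
```

```text
knob 2281 [ 0.49412464 -0.07586389  0.1188488 ] [0.11679762 0.11901626 0.12034525] ((0.4927721321582794, -0.07498597353696823), (0.02478118985891342, 0.06366758793592453), 53.19222640991211)
long axis 153.5880674098492
carr ((0.5011619329452515, -0.04687422513961792), (0.11839703470468521, 0.08418527245521545), 72.6776351928711) 0.10359163203724371 0.49257410588430306
[(0.404, 0.538, 0.066), (0.404, 0.549, 0.018), (0.396, 0.553, 0.016)]
[(0.404, 0.534, 0.057), (0.402, 0.543, 0.022), (0.394, 0.547, 0.017)]
[(0.403, 0.53, 0.055), (0.393, 0.531, 0.06), (0.392, 0.541, 0.019)]
[(0.4, 0.523, 0.059), (0.392, 0.527, 0.057), (0.39, 0.536, 0.019)]
[(0.404, 0.522, 0.032), (0.391, 0.522, 0.051), (0.389, 0.531, 0.015)]
[(0.404, 0.518, 0.022), (0.395, 0.521, 0.022), (0.386, 0.524, 0.019)]
[(0.403, 0.514, 0.017), (0.394, 0.517, 0.014), (0.385, 0.519, 0.017)]
[(0.401, 0.508, 0.015), (0.392, 0.511, 0.016), (0.383, 0.514, 0.016)]
```

Run:
```python
import cv2
a=cv2.imread("pics/scene0.png")[215:325,340:470]; b=cv2.imread("pics/top0.png")[145:255,195:325]
cv2.imwrite("pics/crop.png",cv2.resize(cv2.hconcat([a,b]),(780,330),interpolation=cv2.INTER_CUBIC))
```

```text
(no output)
```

View pics/crop.png

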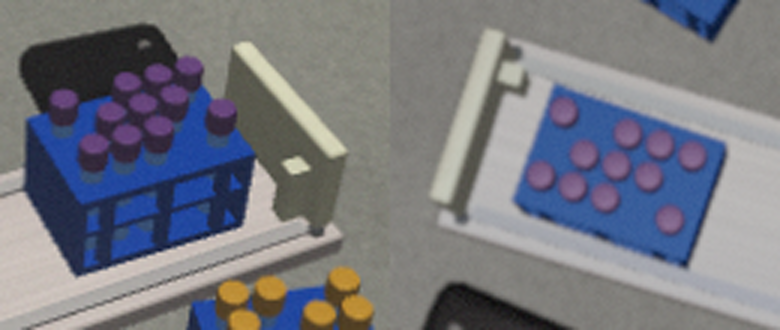

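The crop shows a small square peg on the fence's inner face at its +x side, and the rack may overlap it. I need the camera's mount geometry to plan a close look.

Run:
```python
from h import *
from scipy.spatial.transform import Rotation as Ro
s=get_state(); c=cams.get_calibration("wrist"); R=cv2.Rodrigues(np.array(c["rvec"]))[0]; t=np.ravel(c["tvec"])
Q=Ro.from_quat(s['eef_rot']).as_matrix()
print("cam pos in tool",Q.T@(-R.T@t-s['tcp_pos']),"cam axes in tool (cols x,y,z)\n",(Q.T@R.T).round(3),c["vertical_fov"])
th=np.radians(72.78);ys=np.array([np.cos(th),np.sin(th)]); xs=np.array([ys[1],-ys[0]])
z=np.load("top.npz");T=z["W"];p=z["p"].astype(int)
blue=(p[...,2]>p[...,0]+50)&(T[...,2]>.068)&(T[...,2]<.082); blue[:,:225]=0; blue[:165]=0
P=T[blue]; r=cv2.boxPoints(cv2.minAreaRect(P[:,:2].astype(np.float32))); print([(round(float(q@ys),4),round(float(q@xs),4)) for q in r])
# cross profile of dock at a=.22..26
A=T[...,:2]@ys;B=T[...,:2]@xs
for b in np.arange(.42,.57,.006):
    m=(A>.21)&(A<.24)&(B>b)&(B<b+.006); print(round(b-.4932,3),round(float(np.median(T[...,2][m])),4),end='; ')
```

```text
cam pos in tool [ 0.07502584  0.00084489 -0.16590918] cam axes in tool (cols x,y,z)
 [[-0.001 -0.956 -0.294]
 [ 1.    -0.001 -0.   ]
 [-0.    -0.294  0.956]] 61.57644074274382
[(-0.0269, 0.2996), (-0.0648, 0.3969), (0.3528, 0.5594), (0.3907, 0.4621)]
-0.073 0.0005; -0.067 0.0116; -0.061 0.0159; -0.055 0.0181; -0.049 0.018; -0.043 0.016; -0.037 0.0158; -0.031 0.0159; -0.025 0.0158; -0.019 0.0163; -0.013 0.0166; -0.007 0.0164; -0.001 0.0159; 0.005 0.0168; 0.011 0.0162; 0.017 0.0164; 0.023 0.0164; 0.029 0.0166; 0.035 0.0159; 0.041 0.0171; 0.047 0.0187; 0.053 0.0167; 0.059 0.0166; 0.065 0.0008; 0.071 0.0002;
```

Emit:
step_arm(increments="-0.139 -0.355 0 0 0 -0.66;-0.139 -0.355 0 0 0 -0.66;-0.139 -0.355 0 0 0 -0.66;-0.139 -0.355 0 0 0 -0.66;-0.139 -0.355 0.04 0 0 -0.66;-0.139 -0.355 0.04 0 0 -0.66;-0.139 -0.355 0.04 0 0 -0.66;-0.139 -0.355 0.04 0 0 -0.66;-0.139 -0.355 0.04 0 0 -0.66;-0.139 -0.355 0.04 0 0 -0.66;-0.139 -0.355 0.04 0 0 -0.66;-0.139 -0.355 0.04 0 0 -0.66;-0.139 -0.355 0.04 0 0 -0.66")

```text
clock: 5.45
tcp_pos: [0.5994, 0.2887, 0.1788]
eef_rot: [1.0, 0.001, 0.0, -0.0]
ft_force: [0.1, -0.5, 0.9]
finger_gap: 0.0849
grip_force: 0.0
```

Run:
```python
from h import *
c,p,d=snap("wrist"); np.savez("w2.npz",p=p,W=pts(c,d)); cv2.imwrite("pics/w2.png",p[...,::-1]); print(get_state()['qpos'])
```

```text
[ 3.53969895e-01  5.78968988e-01  3.25882865e-01  1.31691362e+00
 -1.48765553e-04 -2.78958851e+00]
```

View pics/w2.png

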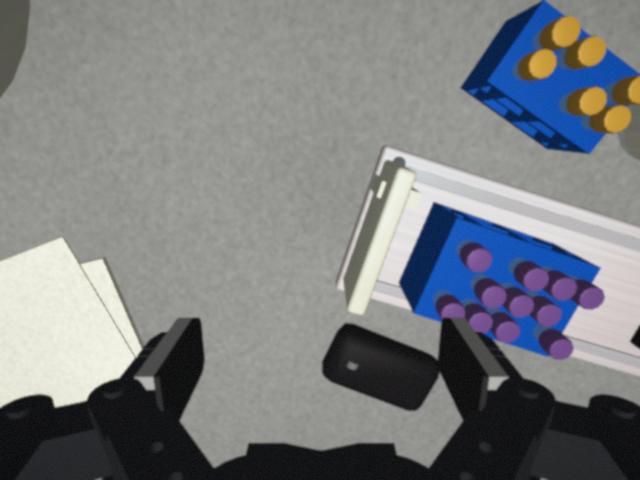

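The wrist view shows the fence edge-on from (405,170) to (355,305), the peg at about (417,192), and the rack end face as a full dark-blue panel from (432,205) to (402,283). I'll measure the peg against the rack's side in dock coordinates.

Run:
```python
from h import *
z=np.load("w2.npz"); W=z["W"]; p=z["p"].astype(int); H=W[...,2]
th=np.radians(72.78);ys=np.array([np.cos(th),np.sin(th)]); xs=np.array([ys[1],-ys[0]])
A=W[...,:2]@ys;B=W[...,:2]@xs-.4932
S=np.zeros(H.shape,bool);S[140:330,340:460]=1
f=S&(H>.07)&(H<.083)&(p[...,0]>150); print("fence top a",np.percentile(A[f],[2,50,98]),"b",np.percentile(B[f],[1,99]))
blue=(p[...,2]>p[...,0]+50)&(p[...,2]>1.5*p[...,1]); S[:]=0;S[190:365,380:610]=1
t=S&blue&(H>.07)&(H<.081); r=cv2.minAreaRect(np.stack([A[t],B[t]],1).astype(np.float32)); print("rack top",cv2.boxPoints(r).round(4).tolist(),r[1],r[2])
pg=(A>.385)&(A<.4)&(abs(B)<.06)&(H>.025)&(H<.075)&~blue
v,u=np.nonzero(pg); print(len(v),"peg px",u.min(),u.max(),v.min(),v.max(),"b",np.percentile(B[pg],[2,50,98]),"a",np.percentile(A[pg],[2,98]),"z",np.percentile(H[pg],[2,50,98]))
e=S&blue&(H>.02)&(H<.065)&(A>.35); 
for zz in (.025,.035,.045,.055,.065):
    m=e&(abs(H-zz)<.005); print(zz,m.sum(),"a",np.percentile(A[m],[5,50,95]).round(4),"b",np.percentile(B[m],[2,98]).round(4))
im=cv2.resize(p[150:300,370:520].astype(np.uint8)[...,::-1],(600,600),interpolation=cv2.INTER_CUBIC); cv2.imwrite("pics/w2c.png",cv2.convertScaleAbs(im,alpha=1.6))
```

```text
fence top a [0.40517004 0.41188059 0.41785128] b [-0.05373597  0.05283226]
rack top [[0.25760000944137573, 0.02979999966919422], [0.2599000036716461, -0.04639999940991402], [0.37130001187324524, -0.04320000112056732], [0.36910000443458557, 0.032999999821186066]] (0.11151628941297531, 0.07622431963682175) 1.6678186655044556
199 peg px 405 420 188 208 b [0.02794336 0.03419872 0.03965226] a [0.39161479 0.39920335] z [0.0422425  0.05596429 0.05766115]
0.025 303 a [0.356  0.3691 0.3703] b [-0.0381  0.0322]
0.035 400 a [0.3672 0.3692 0.3704] b [-0.0389  0.0327]
0.045 450 a [0.3671 0.3692 0.3705] b [-0.0385  0.0327]
0.055 503 a [0.3561 0.3691 0.3705] b [-0.0383  0.0327]
0.065 254 a [0.3674 0.3693 0.3704] b [-0.039   0.0325]
```

View pics/w2c.png

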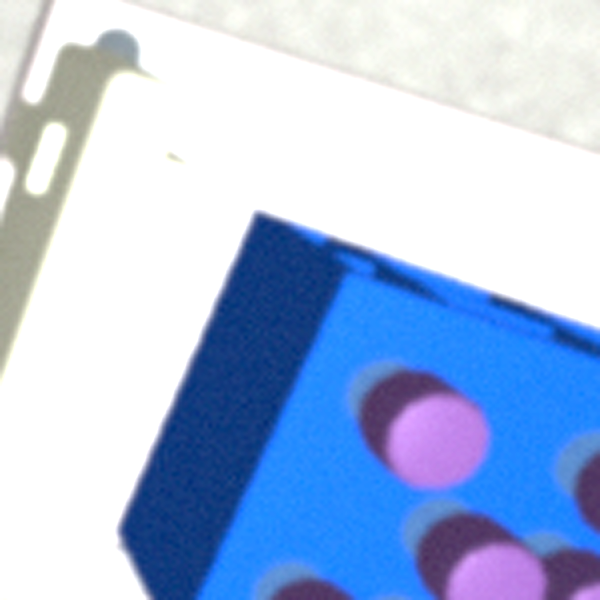

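Run:
```python
from h import *
th=np.radians(72.78);ys=np.array([np.cos(th),np.sin(th)]); xs=np.array([ys[1],-ys[0]])
np.set_printoptions(linewidth=200)
for n in("w2","top","scene","w1"):
    W=np.load(n+".npz")["W"]; p=np.load(n+".npz")["p"].astype(int); H=W[...,2];A=W[...,:2]@ys;B=W[...,:2]@xs-.4932
    blue=(p[...,2]>p[...,0]+40)&(p[...,2]>1.4*p[...,1])
    if n in("w2",):
        print("end face a (mm), rows z, cols b")
        for z in np.arange(.018,.08,.006):
            print(round(z,3),[int(1000*np.median(A[m])) if (m:=blue&(A>.33)&(A<.38)&(abs(H-z)<.003)&(abs(B-b)<.002)).sum()>1 else 0 for b in np.arange(-.04,.036,.004)])
    if n=="scene":
        print("+x side b (mm), rows z, cols a from .26 to .37")
        for z in np.arange(.018,.08,.006):
            print(round(z,3),[int(1000*np.median(B[m])) if (m:=(A>.25)&(B>-.05)&(B<.042)&(abs(H-z)<.003)&(abs(A-a)<.0025)).sum()>1 else 0 for a in np.arange(.26,.41,.005)])
    for lo,hi in((.20,.25),(.375,.388),):
        print(n,lo,[(int(1000*b),round(1000*float(np.median(H[m])),1)) if (m:=(A>lo)&(A<hi)&(abs(B-b)<.0015)&(H<.03)).sum()>3 else 0 for b in list(np.arange(-.07,-.035,.003))+list(np.arange(.036,.07,.003))])
```

```text
end face a (mm), rows z, cols b
0.018 [0, 0, 0, 0, 0, 0, 0, 0, 0, 0, 0, 0, 0, 368, 0, 0, 367, 367, 337]
0.024 [370, 370, 370, 370, 370, 369, 369, 369, 369, 369, 369, 369, 369, 368, 368, 368, 367, 367, 352]
0.03 [370, 370, 370, 370, 370, 369, 369, 369, 369, 369, 369, 369, 368, 368, 368, 367, 367, 367, 353]
0.036 [370, 370, 370, 370, 369, 369, 369, 369, 369, 369, 369, 369, 368, 368, 368, 367, 367, 367, 363]
0.042 [370, 370, 370, 370, 369, 369, 369, 369, 369, 369, 369, 369, 368, 368, 368, 368, 367, 367, 366]
0.048 [370, 370, 370, 370, 369, 369, 369, 369, 369, 369, 369, 369, 368, 368, 368, 367, 367, 367, 348]
0.054 [370, 370, 370, 370, 369, 369, 369, 369, 369, 369, 369, 369, 368, 368, 368, 368, 367, 367, 353]
0.06 [370, 370, 370, 370, 370, 369, 369, 369, 369, 369, 369, 368, 368, 368, 368, 368, 367, 367, 365]
0.066 [370, 370, 370, 370, 370, 369, 369, 369, 369, 369, 368, 368, 368, 368, 368, 368, 367, 367, 365]
0.072 [370, 370, 370, 369, 369, 369, 366, 369, 369, 368, 368, 368, 368, 368, 367, 367, 365, 367, 354]
0.078 [361, 362, 364, 364, 362, 350, 351, 352, 353, 353, 351, 358, 360, 361, 360
[... 2747 characters left out ...]
3, 15.9), (66, 8.0), (69, 0.6)]
scene 0.375 [0, 0, 0, 0, 0, 0, 0, 0, 0, 0, 0, 0, (36, 16.3), (39, 16.9), (42, 16.8), (45, 18.1), (48, 19.7), (51, 18.9), (54, 18.5), (57, 17.1), (60, 16.5), (63, 15.1), (66, 9.4), (69, 0.6)]
w1 0.2 [(-70, -0.1), 0, (-64, 15.4), (-61, 15.8), (-57, 15.9), (-54, 18.2), (-51, 18.3), (-48, 18.5), (-45, 17.6), (-42, 16.0), (-39, 15.8), (-36, 16.0), (36, 16.0), (39, 15.8), (42, 16.0), (45, 17.8), (48, 18.2), (51, 18.3), (54, 18.0), (57, 15.8), (60, 15.9), (63, 15.2), (66, 0.1), (69, -0.2)]
w1 0.375 [0, 0, 0, 0, 0, 0, 0, 0, 0, 0, 0, 0, (36, 15.9), (39, 15.7), (42, 15.7), (45, 17.9), (48, 18.6), (51, 18.1), (54, 16.2), (57, 15.6), 0, (63, -0.0), (66, -0.1), (69, -0.2)]
```

The rails are 2.5 mm high at ±45–54 mm and the rack rests against the -x rail. The peg spans b +28 to +40 mm, and the rack corner is at +33 mm. Only the push itself will show whether it blocks the rack: blocked would be about 12 mm short of home. I'm going to the knob now.

Emit:
step_arm(increments="-0.106 0.364 0 0 0 0.48;-0.106 0.364 0 0 0 0.48;-0.106 0.364 0 0 0 0.48;-0.106 0.364 0 0 0 0.48;-0.106 0.364 0 0 0 0.48;-0.106 0.364 0 0 0 0.48;-0.106 0.364 0 0 0 0.48;-0.106 0.364 0 0 0 0.48;-0.106 0.364 0 0 0 0.48;-0.106 0.364 0 0 0 0.48;-0.106 0.364 0 0 0 0.48")

```text
clock: 6.6
tcp_pos: [0.4946, -0.0738, 0.1782]
eef_rot: [0.972, -0.236, 0.0, -0.0]
ft_force: [0.2, 0.4, -0.0]
finger_gap: 0.0855
grip_force: 0.0
```

Run:
```python
from h import *
c,p,d=snap("wrist");W=pts(c,d);H=W[...,2]; s=get_state(); print(s['tcp_pos'],s['qpos'])
near=(np.hypot(W[...,0]-.493,W[...,1]+.0755)<.045)&(H>.115)&(H<.126)&(p.astype(int).sum(-1)<200)
P=W[near][:,:2]; r=cv2.minAreaRect(P.astype(np.float32)); print(len(P),P.mean(0),r)
ctr=np.array(r[0]); D=P-ctr; far=np.hypot(*D.T)>.016; w,v=np.linalg.eigh(D[far].T@D[far]); a=v[:,1]; ang=np.degrees(np.arctan2(a[1],a[0])); print("angle",ang, "ends",np.percentile(D@a,[1,99]),"perp",np.percentile((D@v[:,0])[far],[2,98]))
for s in (1,-1):
    m=far&(s*(D@a)>0); print((P[m]).mean(0), m.sum())
s=get_state();print(s['ft_force'],s['moment'])
```

```text
[ 0.49468401 -0.0735586   0.17812161] [-2.74701829e-01  2.36905658e-01 -1.92194350e-01  1.14136943e+00
  2.61562335e-04 -2.94125940e+00]
2792 [ 0.49480828 -0.07610913] ((0.4933505952358246, -0.0754031240940094), (0.024311307817697525, 0.06233416497707367), 66.21215057373047)
angle 153.6398330589992 ends [-0.03047558  0.02974198] perp [-0.00651032  0.00664336]
[ 0.47278897 -0.06520832] 517
[ 0.51448145 -0.08589607] 659
[0.02215058 0.13820605 0.17061387] [ 0.02702417 -0.02268174  0.02028496]
```

Emit:
step_arm(increments="0 0.002 0.045 0 0 -0.015;0 0.002 0.091 0 0 -0.015;0 0.002 0.091 0 0 -0.015;0 0.002 0.091 0 0 -0.015;0 0.002 0.091 0 0 -0.015")

```text
clock: 7.15
tcp_pos: [0.4957, -0.0763, 0.0893]
eef_rot: [0.974, -0.228, 0.002, 0.0]
ft_force: [0.2, 0.1, 0.9]
finger_gap: 0.0852
grip_force: 0.0
```

Emit:
step_arm(increments="0 0 0 0 0 0;0 0 0 0 0 0;0 0 0 0 0 0;0 0 0 0 0 0;0 0 0 0 0 0;0 0 0 0 0 0;0 0 0 0 0 0;0 0 0 0 0 0", fingers=0.005, squeeze=50)

```text
clock: 7.95
tcp_pos: [0.4942, -0.0756, 0.0875]
eef_rot: [0.974, -0.228, 0.001, -0.001]
ft_force: [0.7, 3.4, 5.1]
finger_gap: 0.0129
grip_force: 52.0
```

Run:
```python
from h import *
s=get_state();print({k:np.round(v,4) for k,v in s.items()})
```

```text
{'clock': np.float64(7.95), 'qpos': array([-2.7990e-01,  2.9900e-01, -3.5570e-01,  9.1500e-01,  1.6000e-03,
       -2.9605e+00]), 'joint_velocities': array([-0.0002, -0.0003, -0.0008,  0.0014, -0.0016, -0.0001]), 'effort': array([-2.32000e+00, -3.71013e+01,  2.26173e+01, -1.84900e-01,
       -1.39920e+00,  2.00000e-03]), 'tcp_pos': array([ 0.4942, -0.0756,  0.0875]), 'eef_rot': array([ 9.736e-01, -2.284e-01,  6.000e-04, -8.000e-04]), 'ft_force': array([0.7089, 3.3725, 5.0752]), 'moment': array([ 0.9619, -0.0897,  0.0431]), 'grip_force': np.float64(52.0005), 'finger_gap': np.float64(0.0129)}
```

Emit:
step_arm(increments="-0.0016 -0.0099 0 0 0 0;-0.0032 -0.0197 0 0 0 0;-0.0048 -0.0296 0 0 0 0;-0.0064 -0.0395 0 0 0 0;-0.0080 -0.0494 0 0 0 0;-0.0095 -0.0592 0 0 0 0;-0.0111 -0.0691 0 0 0 0;-0.0127 -0.0790 0 0 0 0;-0.0138 -0.0859 0 0 0 0;-0.0146 -0.0908 0 0 0 0;-0.0154 -0.0957 0 0 0 0;-0.0162 -0.1007 0 0 0 0;-0.0170 -0.1056 0 0 0 0;-0.0178 -0.1105 0 0 0 0;-0.0178 -0.1105 0 0 0 0")

```text
clock: 9.45
tcp_pos: [0.526, 0.0272, 0.0875]
eef_rot: [0.973, -0.229, 0.0, 0.004]
ft_force: [-3.8, -7.0, 8.2]
finger_gap: 0.0134
grip_force: 52.3
```

```bash
cat > st.py <<'E'
from h import *
th=np.radians(72.78);ys=np.array([np.cos(th),np.sin(th)]); xs=np.array([ys[1],-ys[0]])
def rep():
    F=[];M=[]
    s=get_state(); f=s['ft_force']; t=s['tcp_pos']; e=s['eef_rot']
    print('clk',s['clock'],'tcp a,b',(t[:2]@ys).round(4),(t[:2]@xs-.4932).round(4),'z',t[2].round(4),'F a,b,z',(f[:2]@ys).round(1),(f[:2]@xs).round(1),f[2].round(1),'M',s['moment'].round(3),'phi',np.degrees(2*np.arctan2(e[1],e[0])).round(1),'q6',s['qpos'][5].round(3),'eff6',s['effort'][5].round(3),'gap',s['finger_gap'].round(4))
    return s
E
cat > vis.py <<'E'
from st import *
def look(n="top"):
    c,p,d=snap(n);W=pts(c,d);p=p.astype(int);H=W[...,2];A=W[...,:2]@ys;B=W[...,:2]@xs-.4932
    blue=(p[...,2]>p[...,0]+40)&(p[...,2]>1.4*p[...,1])&(abs(B)<.06)&(A>.2)&(A<.42)
    t=blue&(H>.07)&(H<.081)
    print(n,"rack top",t.sum(),cv2.boxPoints(cv2.minAreaRect(np.stack([A[t],B[t]],1).astype(np.float32))).round(4).tolist())
    f=(H>.07)&(H<.083)&(p[...,0]>130)&(A>.38)&(A<.43)&(abs(B)<.06); print("fence a",np.percentile(A[f],[2,98]).round(4))
    return p,W,A,B,H
E
python3 - <<'E'
from vis import *
rep(); p,*_=look(); cv2.imwrite("pics/t2.png",p.astype(np.uint8)[...,::-1]); look("scene")
E
```

```text
Traceback (most recent call last):
  File "st.py", line 6, in rep
    print('clk',s['clock'],'tcp a,b',(t[:2]@ys).round(4),(t[:2]@xs-.4932).round(4),'z',t[2].round(4),'F a,b,z',(f[:2]@ys).round(1),(f[:2]@xs).round(1),f[2].round(1),'M',s['moment'].round(3),'phi',np.degrees(2*np.arctan2(e[1],e[0])).round(1),'q6',s['qpos'][5].round(3),'eff6',s['effort'][5].round(3),'gap',s['finger_gap'].round(4))
                                                                                                                                                                                                                                                                                                                 ^^^^^^^^^^^^^^^^^^^^^
AttributeError: 'float' object has no attribute 'round'
```

```bash
sed -i "s/s\['finger_gap'\].round(4)/round(float(s['finger_gap']),4)/" st.py
python3 - <<'E'
from vis import *
rep(); look(); look("scene")
E
```

```text
clk 9.45 tcp a,b 0.1817 0.0012 z 0.0875 F a,b,z -7.8 -1.5 8.2 M [-1.377  0.759  0.051] phi -26.5 q6 -2.742 eff6 0.055 gap 0.0134
top rack top 1609 [[0.2653999924659729, -0.04540000110864639], [0.37439998984336853, -0.04569999873638153], [0.37459999322891235, 0.029999999329447746], [0.2655999958515167, 0.03020000085234642]]
fence a [0.4036 0.4175]
scene rack top 1128 [[0.26589998602867126, 0.03310000151395798], [0.2662000060081482, -0.045899998396635056], [0.3779999911785126, -0.04540000110864639], [0.37770000100135803, 0.03350000083446503]]
fence a [0.4051 0.4184]
```

Emit:
step_arm(increments="-0.0006 -0.0039 0 0 0 0;-0.0013 -0.0079 0 0 0 0;-0.0019 -0.0118 0 0 0 0;-0.0024 -0.0148 0 0 0 0;-0.0029 -0.0178 0 0 0 0;-0.0029 -0.0178 0 0 0 0")

```text
clock: 10.15
tcp_pos: [0.5312, 0.0441, 0.0875]
eef_rot: [0.973, -0.229, 0.0, 0.004]
ft_force: [-4.0, -7.9, 9.7]
finger_gap: 0.0133
grip_force: 52.4
```

Run:
```python
from vis import *
rep(); look(); look("scene")
```

```text
clk 10.15 tcp a,b 0.1993 0.0011 z 0.0875 F a,b,z -8.7 -1.5 9.7 M [-1.54e+00  7.89e-01 -1.00e-03] phi -26.5 q6 -2.709 eff6 0.044 gap 0.0133
top rack top 1628 [[0.2824999988079071, 0.030300000682473183], [0.2825999855995178, -0.045499999076128006], [0.39309999346733093, -0.04540000110864639], [0.39309999346733093, 0.030400000512599945]]
fence a [0.4036 0.4173]
scene rack top 1111 [[0.2831000089645386, -0.04560000076889992], [0.39469999074935913, -0.04580000042915344], [0.39489999413490295, 0.03280000016093254], [0.2833000123500824, 0.03310000151395798]]
fence a [0.4052 0.418 ]
```

Emit:
step_arm(increments="-0.0003 -0.0020 0 0 0 0;-0.0006 -0.0039 0 0 0 0;-0.0010 -0.0059 0 0 0 0;-0.0010 -0.0059 0 0 0 0")

```text
clock: 10.65
tcp_pos: [0.5329, 0.0495, 0.0875]
eef_rot: [0.973, -0.23, 0.0, 0.005]
ft_force: [-3.7, -8.6, 8.5]
finger_gap: 0.0133
grip_force: 52.4
```

Run:
```python
from vis import *
rep(); p,*_=look(); cv2.imwrite("pics/t3.png",cv2.resize(p[140:290,190:440].astype(np.uint8)[...,::-1],(800,480),interpolation=cv2.INTER_CUBIC)); look("scene")
```

```text
clk 10.65 tcp a,b 0.2051 0.0011 z 0.0875 F a,b,z -9.3 -1.0 8.5 M [-1.655  0.874  0.04 ] phi -26.5 q6 -2.698 eff6 0.039 gap 0.0133
top rack top 1646 [[0.288100004196167, -0.04569999873638153], [0.39899998903274536, -0.04580000042915344], [0.39910000562667847, 0.030500000342726707], [0.288100004196167, 0.03060000017285347]]
fence a [0.4037 0.4175]
scene rack top 1109 [[0.2883000075817108, -0.045899998396635056], [0.40059998631477356, -0.04650000110268593], [0.4011000096797943, 0.03290000185370445], [0.2888000011444092, 0.03359999880194664]]
fence a [0.4054 0.4182]
```

View pics/t3.png

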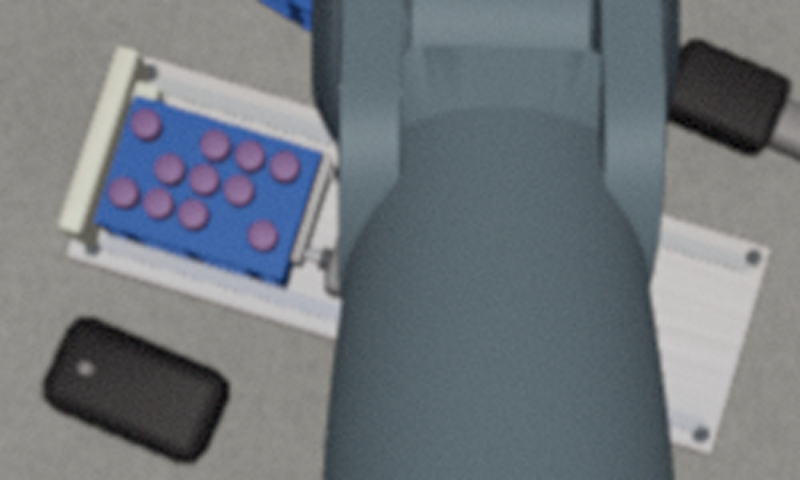

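The picture shows the rack passing beside the peg at about (150,92), square to the fence and about 5 mm short of it. It is not blocked, so I'll go on, watching the force.

Emit:
step_arm(increments="-0.0003 -0.0020 0 0 0 0;-0.0006 -0.0039 0 0 0 0;-0.0010 -0.0059 0 0 0 0;-0.0010 -0.0059 0 0 0 0")

```text
clock: 11.15
tcp_pos: [0.5346, 0.0552, 0.0875]
eef_rot: [0.973, -0.23, 0.0, 0.005]
ft_force: [-4.3, -8.0, 8.1]
finger_gap: 0.0136
grip_force: 52.4
```

Run:
```python
from vis import *
rep(); look(); look("scene")
```

```text
clk 11.15 tcp a,b 0.211 0.0011 z 0.0875 F a,b,z -9.0 -1.7 8.1 M [-1.703  0.84   0.01 ] phi -26.5 q6 -2.688 eff6 0.039 gap 0.0136
top rack top 1594 [[0.2930000126361847, 0.029899999499320984], [0.2930999994277954, -0.04569999873638153], [0.4025000035762787, -0.04560000076889992], [0.4023999869823456, 0.029999999329447746]]
fence a [0.4034 0.4176]
scene rack top 1103 [[0.2930999994277954, 0.03280000016093254], [0.29440000653266907, -0.04690000042319298], [0.4059000015258789, -0.045099999755620956], [0.40459999442100525, 0.03460000082850456]]
fence a [0.4053 0.4188]
```

Emit:
step_arm(increments="-0.0003 -0.0015 0 0 0 0;-0.0005 -0.0030 0 0 0 0;-0.0005 -0.0030 0 0 0 0")

```text
clock: 11.55
tcp_pos: [0.5352, 0.0573, 0.0874]
eef_rot: [0.973, -0.23, 0.0, 0.005]
ft_force: [-4.7, -10.7, 9.0]
finger_gap: 0.0133
grip_force: 52.4
```

Run:
```python
from vis import *
rep(); look(); look("scene")
```

```text
clk 11.55 tcp a,b 0.2132 0.0011 z 0.0874 F a,b,z -11.6 -1.3 9.0 M [-2.088  0.924  0.006] phi -26.6 q6 -2.682 eff6 0.039 gap 0.0133
top rack top 1623 [[0.2930000126361847, 0.03020000085234642], [0.2930999994277954, -0.04569999873638153], [0.4027000069618225, -0.045499999076128006], [0.4025000035762787, 0.030400000512599945]]
fence a [0.4036 0.4173]
scene rack top 1102 [[0.29350000619888306, 0.032600000500679016], [0.2939999997615814, -0.04600000008940697], [0.4065999984741211, -0.04529999941587448], [0.40610000491142273, 0.0333000011742115]]
fence a [0.4056 0.4184]
```

```bash
cat >> vis.py <<'E'
def carr(k=3):
    R=[]
    for _ in range(k):
        c,p,d=snap("scene");W=pts(c,d);H=W[...,2];A=W[...,:2]@ys;B=W[...,:2]@xs-.4932
        m=(B>.037)&(B<.046)&(H>.03)&(H<.054)&(A>.1)&(A<.33)
        R.append(np.percentile(A[m],[1,2,50,98,99]))
    r=np.median(R,0); print("carr side a back/front",r.round(4),"len",(r[-1]-r[0]).round(4),m.sum()); return r
E
python3 - <<'E'
from vis import *
carr()
z=np.load("scene.npz");W=z["W"];H=W[...,2];A=W[...,:2]@ys;B=W[...,:2]@xs-.4932
m=(B>.037)&(B<.046)&(H>.03)&(H<.054)&(A>.0)&(A<.25); print("initial",np.percentile(A[m],[1,2,50,98,99]).round(4),m.sum())
E
```

```text
carr side a back/front [0.183  0.1835 0.2269 0.2729 0.2739] len 0.091 485
initial [0.0455 0.0462 0.0898 0.1348 0.1363] 546
```

Emit:
step_arm(increments="-0.0002 -0.0015 0 0 0 0;-0.0005 -0.0033 0 0 0 0;-0.0005 -0.0033 0 0 0 0;-0.0005 -0.0033 0 0 0 0")

```text
clock: 12.2
tcp_pos: [0.536, 0.0597, 0.0875]
eef_rot: [0.973, -0.23, 0.0, 0.006]
ft_force: [-5.0, -11.0, 10.5]
finger_gap: 0.0137
grip_force: 52.5
```

Run:
```python
from vis import *
rep(); look(); carr(); p,W,A,B,H=look("scene")
for zz in ((.05,.066),):
    m=(H>zz[0])&(H<zz[1])&(abs(B)<.03)&(A>.25)&(A<.31); h=np.histogram(A[m],bins=np.arange(.25,.31,.002)); print(dict(zip(h[1].round(3).tolist(),h[0].tolist())))
rep()
```

```text
clk 12.2 tcp a,b 0.2158 0.0011 z 0.0875 F a,b,z -12.0 -1.5 10.5 M [-2.406  1.069  0.061] phi -26.6 q6 -2.676 eff6 0.033 gap 0.0137
top rack top 1582 [[0.2928999960422516, 0.03009999915957451], [0.2930999994277954, -0.04580000042915344], [0.40220001339912415, -0.045499999076128006], [0.4020000100135803, 0.030400000512599945]]
fence a [0.4036 0.4173]
carr side a back/front [0.1853 0.1857 0.2285 0.2752 0.2768] len 0.0914 485
scene rack top 1089 [[0.2930999994277954, 0.03269999846816063], [0.2939000129699707, -0.04569999873638153], [0.40619999170303345, -0.04470000043511391], [0.40549999475479126, 0.033799998462200165]]
fence a [0.4056 0.4185]
{0.25: 29, 0.252: 25, 0.254: 33, 0.256: 27, 0.258: 27, 0.26: 29, 0.262: 28, 0.264: 36, 0.266: 22, 0.268: 32, 0.27: 26, 0.272: 33, 0.274: 26, 0.276: 18, 0.278: 3, 0.28: 2, 0.282: 10, 0.284: 6, 0.286: 5, 0.288: 96, 0.29: 35, 0.292: 23, 0.294: 41, 0.296: 2, 0.298: 1, 0.3: 1, 0.302: 2, 0.304: 5, 0.306: 5}
clk 12.45 tcp a,b 0.2158 0.0011 z 0.0875 F a,b,z -12.7 -0.5 10.8 M [-2.465  1.069  0.026] phi -26.6 q6 -2.676 eff6 0.033 gap 0.0131
```

Run:
```python
from vis import *
def gap(W,p):
    H=W[...,2];A=W[...,:2]@ys;B=W[...,:2]@xs-.4932
    m0=(H>.054)&(H<.066)&(abs(B)<.03)&(A>.06)&(A<.31)
    blue=(p[...,2]>p[...,0]+40); m0&=~blue
    out=[]
    for lo in np.arange(-.028,.028,.004):
        a=np.sort(A[m0&(B>=lo)&(B<lo+.004)]); g=np.diff(a); i=np.argmax(g*(a[:-1]>a[0]+.02))
        out.append((a[i],a[i+1],g[i],a[-1]))
    o=np.median(out,0); print("front,plateback,gap,platefront",o.round(4))
z=np.load("scene.npz"); gap(z["W"],z["p"].astype(int))
z=np.load("top.npz"); gap(z["W"],z["p"].astype(int))
for n in("scene","scene","top"):
    c,p,d=snap(n); gap(pts(c,d),p.astype(int))
```

```text
front,plateback,gap,platefront [0.1622 0.2591 0.097  0.2602]
front,plateback,gap,platefront [0.1371 0.1536 0.0166 0.1608]
front,plateback,gap,platefront [0.2464 0.266  0.0139 0.295 ]
front,plateback,gap,platefront [0.2159 0.2441 0.0159 0.2951]Traceback (most recent call last):
  File "<stdin>", line 14, in <module>
  File "<stdin>", line 8, in gap
IndexError: index 0 is out of bounds for axis 0 with size 0
```

```bash
cat >> vis.py <<'E'
def gap(W,mid):
    H=W[...,2];A=W[...,:2]@ys;B=W[...,:2]@xs-.4932
    r=[]
    for lo in np.arange(-.026,.026,.004):
        m=(H>.056)&(H<.066)&(B>=lo)&(B<lo+.004); a=A[m&(A>mid-.03)&(A<mid)]; b=A[m&(A>=mid)&(A<mid+.02)]
        if len(a)>3 and len(b)>1: r.append((a.max(),b.min(),b.max()))
    r=np.array(r); o=np.median(r,0); print("front,plateback,platefront",o.round(4),"gap",(o[1]-o[0]).round(4),(o[2]-o[0]).round(4),len(r))
E
python3 - <<'E'
from vis import *
gap(np.load("scene.npz")["W"],.1455);gap(np.load("top.npz")["W"],.1455)
for n in("scene","scene","scene"):
    c,p,d=snap(n); gap(pts(c,d),.2825)
E
```

```text
front,plateback,platefront [0.1375 0.1541 0.1623] gap 0.0166 0.0248 13
front,plateback,platefront [0.137  0.1537 0.1608] gap 0.0167 0.0238 13
front,plateback,platefront [0.2774 0.2883 0.2952] gap 0.0109 0.0179 13
front,plateback,platefront [0.2774 0.2884 0.2954] gap 0.0109 0.0179 13
front,plateback,platefront [0.2771 0.2883 0.2953] gap 0.0113 0.0182 13
```

Emit:
step_arm(increments="-0.0001 -0.0010 0 0 0 0;-0.0001 -0.0010 0 0 0 0;0.0000 0.0000 0 0 0 0;0.0002 0.0010 0 0 0 0;0.0002 0.0010 0 0 0 0")

```text
clock: 13.25
tcp_pos: [0.5361, 0.0601, 0.0875]
eef_rot: [0.973, -0.23, 0.0, 0.005]
ft_force: [-4.3, -8.2, 8.6]
finger_gap: 0.0135
grip_force: 52.4
```

Run:
```python
from vis import *
rep(); carr()
for n in("scene","scene"):
    c,p,d=snap(n); gap(pts(c,d),.2825)
rep()
```

```text
clk 13.25 tcp a,b 0.2161 0.0011 z 0.0875 F a,b,z -9.1 -1.6 8.6 M [-1.643  0.913  0.051] phi -26.6 q6 -2.678 eff6 0.02 gap 0.0135
carr side a back/front [0.1857 0.1862 0.2293 0.2758 0.2772] len 0.0916 482
front,plateback,platefront [0.2781 0.2882 0.295 ] gap 0.0101 0.0169 13
front,plateback,platefront [0.2776 0.288  0.2953] gap 0.0104 0.0177 13
clk 13.5 tcp a,b 0.2161 0.0011 z 0.0875 F a,b,z -9.1 -1.6 8.4 M [-1.71   0.9    0.051] phi -26.6 q6 -2.678 eff6 0.027 gap 0.0134
```

Emit:
step_arm(increments="0.0003 0.0018 0 0 0 0;0.0006 0.0035 0 0 0 0;0.0006 0.0035 0 0 0 0.1;0.0006 0.0035 0 0 0 0.2;0.0006 0.0035 0 0 0 0.3;0.0006 0.0035 0 0 0 0.4;0.0006 0.0035 0 0 0 0.5;0.0006 0.0035 0 0 0 0.5")

```text
clock: 14.3
tcp_pos: [0.5356, 0.0593, 0.0875]
eef_rot: [0.886, -0.463, 0.001, 0.002]
ft_force: [-3.6, -2.4, 8.4]
finger_gap: 0.0129
grip_force: 52.3
```

Run:
```python
from vis import *
rep(); carr(2); rep()
```

```text
clk 14.3 tcp a,b 0.2152 0.0009 z 0.0875 F a,b,z -3.4 -2.7 8.4 M [-0.431  0.615  0.223] phi -55.2 q6 -2.183 eff6 0.586 gap 0.0129
carr side a back/front [0.1856 0.186  0.2296 0.2763 0.2774] len 0.0918 486
clk 14.4 tcp a,b 0.2153 0.0009 z 0.0875 F a,b,z -2.7 -2.2 8.5 M [-0.349  0.547  0.212] phi -55.1 q6 -2.185 eff6 0.232 gap 0.0133
```

Emit:
step_arm(increments="0 0 0 0 0 0.1;0 0 0 0 0 0.2;0 0 0 0 0 0.3;0 0 0 0 0 0.3")

```text
clock: 14.8
tcp_pos: [0.5353, 0.0592, 0.0875]
eef_rot: [0.807, -0.59, 0.001, 0.002]
ft_force: [-3.8, -3.3, 8.5]
finger_gap: 0.013
grip_force: 52.4
```

```bash
cat >> st.py <<'E'
def av(n=4):
    M=[];E=[]
    for _ in range(n):
        s=get_state(); M.append(s['moment'][2]); E.append(s['effort'][5]); cams.snapshot("scene")
    print("Mz",np.round(M,3),np.mean(M).round(3),"eff6",np.round(E,3))
E
python3 - <<'E'
from st import *
rep(); av()
E
```

```text
clk 14.8 tcp a,b 0.215 0.0006 z 0.0875 F a,b,z -4.3 -2.7 8.5 M [-0.486  0.809  0.249] phi -72.4 q6 -1.883 eff6 0.588 gap 0.013
Mz [0.249 0.2   0.246 0.214] 0.227 eff6 [0.588 0.301 0.234 0.223]
```

Emit:
step_arm(increments="0 0 0 0 0 0.1;0 0 0 0 0 0.2;0 0 0 0 0 0.3;0 0 0 0 0 0.3")

```text
clock: 15.4
tcp_pos: [0.5349, 0.0591, 0.0875]
eef_rot: [0.71, -0.704, 0.001, 0.002]
ft_force: [-4.8, -2.3, 9.8]
finger_gap: 0.0131
grip_force: 52.5
```

Run:
```python
from st import *
rep(); av()
```

```text
clk 15.4 tcp a,b 0.2149 0.0003 z 0.0875 F a,b,z -3.6 -3.9 9.8 M [-0.473  0.99   0.19 ] phi -89.6 q6 -1.583 eff6 0.588 gap 0.0131
Mz [0.19  0.213 0.224 0.191] 0.205 eff6 [0.588 0.302 0.235 0.223]
```

Emit:
step_arm(increments="0 0 0 0 0 0.1;0 0 0 0 0 0.2;0 0 0 0 0 0.3;0 0 0 0 0 0.3;0 0 0 0 0 0.3;0 0 0 0 0 0.3")

```text
clock: 16.2
tcp_pos: [0.5346, 0.0592, 0.0875]
eef_rot: [-0.597, 0.802, -0.001, -0.002]
ft_force: [-5.7, -2.7, 9.5]
finger_gap: 0.0131
grip_force: 52.6
```

Run:
```python
from st import *
rep(); av(3)
```

```text
clk 16.2 tcp a,b 0.2148 -0.0001 z 0.0875 F a,b,z -4.3 -4.6 9.5 M [-0.469  1.172  0.207] phi 253.3 q6 -1.285 eff6 0.221 gap 0.0131
Mz [0.207 0.202 0.216] 0.208 eff6 [0.221 0.221 0.221]
```

Emit:
step_arm(increments="0 0 0 0 0 0.1;0 0 0 0 0 0.2;0 0 0 0 0 0.3;0 0 0 0 0 0.3;0 0 0 0 0 0.3;0 0 0 0 0 0.3")

```text
clock: 16.95
tcp_pos: [0.5342, 0.0593, 0.0874]
eef_rot: [-0.471, 0.882, -0.001, -0.002]
ft_force: [-6.1, -1.3, 11.3]
finger_gap: 0.013
grip_force: 52.7
```

Run:
```python
from st import *
rep(); av(3)
```

```text
clk 16.95 tcp a,b 0.2148 -0.0005 z 0.0874 F a,b,z -3.0 -5.4 11.3 M [-0.426  1.254  0.242] phi 236.2 q6 -0.985 eff6 0.22 gap 0.013
Mz [0.242 0.227 0.266] 0.245 eff6 [0.22 0.22 0.22]
```

Emit:
step_arm(increments="0 0 0 0 0 0.1;0 0 0 0 0 0.2;0 0 0 0 0 0.3;0 0 0 0 0 0.3;0 0 0 0 0 0.3;0 0 0 0 0 0.3")

```text
clock: 17.7
tcp_pos: [0.534, 0.0596, 0.0874]
eef_rot: [-0.334, 0.943, -0.001, -0.002]
ft_force: [-7.2, -1.6, 12.1]
finger_gap: 0.0131
grip_force: 52.8
```

Run:
```python
from st import *
rep(); av(3)
```

```text
clk 17.7 tcp a,b 0.215 -0.0008 z 0.0874 F a,b,z -3.7 -6.4 12.1 M [-0.316  1.363  0.234] phi 219.0 q6 -0.685 eff6 0.219 gap 0.0131
Mz [0.234 0.22  0.255] 0.237 eff6 [0.219 0.218 0.218]
```

Emit:
step_arm(increments="0 0 0 0 0 0.1;0 0 0 0 0 0.2;0 0 0 0 0 0.2;0 0 0 0 0 0.2;0 0 0 0 0 0.2")

```text
clock: 18.35
tcp_pos: [0.5338, 0.0598, 0.0874]
eef_rot: [-0.238, 0.971, -0.001, -0.002]
ft_force: [-7.0, -1.4, 11.8]
finger_gap: 0.0132
grip_force: 52.8
```

Run:
```python
from vis import *
rep(); av(3); carr(1); rep()
```

```text
clk 18.35 tcp a,b 0.2151 -0.001 z 0.0874 F a,b,z -3.4 -6.3 11.8 M [-0.112  1.453  0.204] phi 207.5 q6 -0.485 eff6 0.217 gap 0.0132
Mz [0.204 0.203 0.222] 0.209 eff6 [0.217 0.217 0.217]
carr side a back/front [0.1859 0.1863 0.2308 0.2759 0.2771] len 0.0912 487
clk 18.55 tcp a,b 0.2151 -0.001 z 0.0874 F a,b,z -3.5 -6.5 12.7 M [-0.149  1.455  0.195] phi 207.5 q6 -0.485 eff6 0.217 gap 0.0132
```

Emit:
step_arm(increments="0 0 0 0 0 0.1;0 0 0 0 0 0.2;0 0 0 0 0 0.2;0 0 0 0 0 0.2;0 0 0 0 0 0.2")

```text
clock: 19.05
tcp_pos: [0.5337, 0.06, 0.0875]
eef_rot: [-0.14, 0.99, -0.001, -0.002]
ft_force: [-6.8, -0.8, 12.9]
finger_gap: 0.0131
grip_force: 52.9
```

Run:
```python
from vis import *
rep(); av(3)
```

```text
clk 19.05 tcp a,b 0.2153 -0.0012 z 0.0875 F a,b,z -2.8 -6.2 12.9 M [-0.057  1.511  0.247] phi 196.1 q6 -0.285 eff6 0.269 gap 0.0131
Mz [0.247 0.258 0.24 ] 0.248 eff6 [0.269 0.269 0.269]
```

Emit:
step_arm(increments="0 0 0 0 0 0.1;0 0 0 0 0 0.2;0 0 0 0 0 0.2;0 0 0 0 0 0.2;0 0 0 0 0 0.2")

```text
clock: 19.7
tcp_pos: [0.5337, 0.0602, 0.0874]
eef_rot: [-0.04, 0.999, -0.001, -0.002]
ft_force: [-7.6, 0.2, 12.3]
finger_gap: 0.0131
grip_force: 52.9
```

Run:
```python
from vis import *
rep(); av(3)
```

```text
clk 19.7 tcp a,b 0.2155 -0.0013 z 0.0874 F a,b,z -2.1 -7.3 12.3 M [0.053 1.583 0.358] phi 184.6 q6 -0.085 eff6 0.322 gap 0.0131
Mz [0.358 0.324 0.334] 0.339 eff6 [0.322 0.321 0.321]
```

It bit at about 2.2 rad, and the torque is now +0.104 N m. The slope is 0.26 N m/rad, so it needs about 0.4 rad more.

Emit:
step_arm(increments="0 0 0 0 0 0.1;0 0 0 0 0 0.2;0 0 0 0 0 0.3;0 0 0 0 0 0.3;0 0 0 0 0 0.3;0 0 0 0 0 0.3")

```text
clock: 20.45
tcp_pos: [0.5337, 0.0606, 0.0875]
eef_rot: [0.109, 0.994, -0.001, -0.002]
ft_force: [-6.8, 0.8, 13.0]
finger_gap: 0.013
grip_force: 53.0
```

Run:
```python
from vis import *
rep(); av(3)
```

```text
clk 20.45 tcp a,b 0.2159 -0.0013 z 0.0875 F a,b,z -1.2 -6.7 13.0 M [0.187 1.546 0.342] phi 167.5 q6 0.215 eff6 0.4 gap 0.013
Mz [0.342 0.359 0.405] 0.369 eff6 [0.4 0.4 0.4]
```

Emit:
step_arm(increments="0 0 0 0 0 0.05;0 0 0 0 0 0.1;0 0 0 0 0 0.1;0 0 0 0 0 0.1;0 0 0 0 0 0.1")

```text
clock: 21.1
tcp_pos: [0.5338, 0.0607, 0.0875]
eef_rot: [0.159, 0.987, -0.001, -0.002]
ft_force: [-7.5, -0.0, 12.2]
finger_gap: 0.0132
grip_force: 53.0
```

Run:
```python
from vis import *
rep(); av(3); carr(2)
c,p,d=snap("scene"); gap(pts(c,d),.2825)
```

```text
clk 21.1 tcp a,b 0.216 -0.0013 z 0.0875 F a,b,z -2.3 -7.2 12.2 M [0.274 1.502 0.434] phi 161.8 q6 0.314 eff6 0.439 gap 0.0132
Mz [0.434 0.401 0.428] 0.421 eff6 [0.439 0.439 0.439]
carr side a back/front [0.1857 0.1861 0.2298 0.2759 0.2774] len 0.0917 488
front,plateback,platefront [0.2778 0.2881 0.2954] gap 0.0104 0.0176 13
```

Emit:
step_arm(increments="0 0 0 0 0 0;0 0 0 0 0 0;0 0 0 0 0 0;0 0 0 0 0 0;0 0 0 0 0 0", fingers=0.045)

```text
clock: 21.9
tcp_pos: [0.5361, 0.0608, 0.0867]
eef_rot: [0.159, 0.987, -0.0, -0.0]
ft_force: [-0.5, 0.3, -0.0]
finger_gap: 0.0448
grip_force: 0.0
```

Emit:
step_arm(increments="0 0 -0.02 0 0 0;0 0 -0.05 0 0 0;0 0 -0.08 0 0 0;0 0 -0.12 0 0 0;0 0 -0.12 0 0 0;0 0 -0.12 0 0 0")

```text
clock: 22.5
tcp_pos: [0.5373, 0.0609, 0.208]
eef_rot: [0.159, 0.987, 0.0, 0.001]
ft_force: [-0.1, 0.1, -0.2]
finger_gap: 0.0449
grip_force: 0.0
```

Run:
```python
from vis import *
rep(); carr(2); look()
c,p,d=snap("scene"); gap(pts(c,d),.2825); cv2.imwrite("pics/end.png",p[...,::-1])
```

```text
clk 22.5 tcp a,b 0.2173 0.0019 z 0.208 F a,b,z 0.1 -0.1 -0.2 M [-0.044  0.037  0.033] phi 161.7 q6 0.316 eff6 0.0 gap 0.0449
carr side a back/front [0.1857 0.1862 0.2297 0.2758 0.277 ] len 0.0913 487
top rack top 1533 [[0.2930000126361847, 0.03009999915957451], [0.2930999994277954, -0.04580000042915344], [0.4025000035762787, -0.04569999873638153], [0.4023999869823456, 0.03020000085234642]]
fence a [0.4036 0.4174]
front,plateback,platefront [0.2778 0.2884 0.2951] gap 0.0106 0.0173 13
```

View pics/end.png

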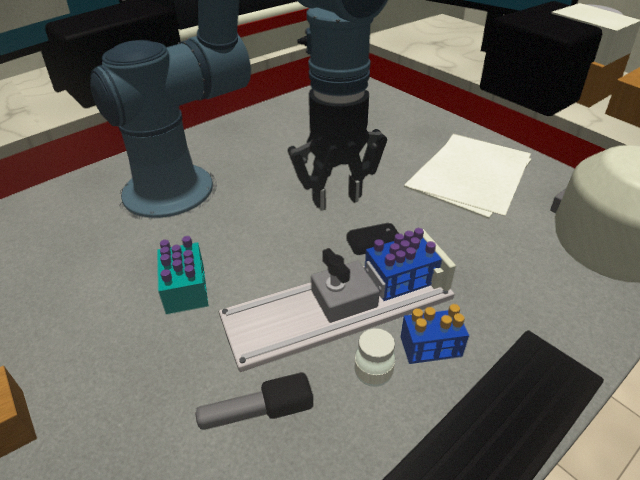

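The rack at (402,265) is against the fence, the stop at (345,292) is pressed up to it and unmoved since tightening, and the gripper is clear. Handing in.

```bash
python3 -c "
from plant import bot; print(bot.sign_off())"
```

```text
the job is handed in; nothing more can be done
None
```

The job is handed in at about 22.7 s: the rack is home against the fence to within about 0.5 mm, the buffer is pressed in about 6–7 mm, the knob is about 0.22 N m above its loose level in a single grasp, and the gripper is released and clear.

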